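# Let down the wound spring on the shutter-spring winder

### The job

The spring on the bench winder is still wound up and has to be slack before it can be taken apart. Throw the release lever fully over, wind the crank on a little so that the jammed pawl springs clear of the ratchet wheel, and ease the crank back under control until you feel that the spring no longer drives it. Then let go, lever still over and pawl clear: the drum must never fly, nor run on by itself when let go, and the loose things round the winder stay where they are.

Things in the scene. Friction and masses are not known exactly. Their poses are not given: they have to be found in the camera images.
- winder: Shutter-spring winder, bolted down: grey-green base plate (its x -85..85, y -106..79, z 0..10 mm), on it an upright steel spring drum with a dark ratchet wheel (24 saw teeth, 124 mm over the tips, z 49..58) and a crank on top. Origin: on the bench on the drum's upright axis. The spring drives the drum clockwise from above; the pawl holds it. Only crank knob and lever handle rise higher than 97 mm.
- release_lever (a joint): Release lever, on one upright pin with the pawl, at (-42, -72) mm in the winder's frame (nut on top up to z 71). Rad, clockwise from above: 0 = hold (pawl sprung into the wheel), 0.8 = release (pawl sprung away). It is stiff (about 2 N at its handle) and stays where it is left; push it right over to its stop.
- lever_knob (a point): Point on the axis of the release lever's black upright handle at z 110 mm; the handle is 14 mm thick, z 65..126 mm, 95 mm from the pin, and swings from (-5, -160) to (-79, -160) mm in the winder's frame. Its foot is the lever's flat arm, z 60..65 mm. The crank can stand anywhere at the start, also on this side.
- crank_knob (a point): Point on the axis of the crank's upright black knob at z 108 mm, the height to grasp; the knob is 22 mm thick, z 85..125 mm, 75 mm from the drum's axis. It revolves freely on its pin, so a hand can go round without turning. The crank arm below it, z 72..84 mm, sweeps over the pawl.
- padlock_1: Loose brass padlock, 63 x 42 x 19 mm, lying flat; leave it alone. Origin under its middle.
- euro_cylinder_1: Loose brass lock cylinder, 68 x 32 x 17 mm, lying flat; leave it alone. Origin under its middle.
- pliers: Loose pliers with blue handles, 151 x 52 x 12 mm, lying flat; leave them alone. Origin under their middle.
- pawl_nose (a point): Nose of the steel pawl, a 42 mm arm on the release lever's pin, lying in the teeth on the winder's -y side. Its distance from the drum's axis: 56 to 63 mm = in the teeth, over 66 = clear of the tips, about 75 = fully out. Only a spring joins pawl and lever: while the drum loads the pawl it stays jammed; with the lever over, it springs out once the drum is wound 0.03 to 0.1 rad further.
- drum: Drum, ratchet wheel and crank, one piece turning about the upright axis. Origin: on the bench on that axis; its x axis points along the crank arm. Anticlockwise from above winds the spring. It starts 1.5 to 5.4 rad wound, unseen, told only by feel: the spring drives back with 0.26 N m per rad wound, the bearing rubs with 0.07 N m. Let go within 0.3 rad of slack it stays; over 0.6 it runs back.

How it is judged (in metres and radians):
On the way, in this order (a step that is already met when the one before it is completed fails the run):
1. the release lever is thrown over to its release stop (value of joint release_lever above 0.65 rad), for 0.2 s.
2. the pawl has sprung clear of the ratchet wheel (horizontal distance between pawl_nose and winder above 0.068 m), for 0.2 s.
At the end, for the whole second after the job is handed in: the release lever is over (above 0.65 rad), the pawl's nose is clear of the wheel (over 68 mm from the drum's axis) and the drum, let go, is at rest (under 0.1 rad/s), which it is only with the spring slack (value of joint release_lever above 0.65 rad and horizontal distance between pawl_nose and winder above 0.068 m and angular speed of drum below 0.1 rad/s); the robot touches nothing.
It fails at once if the drum flies round (faster than 4 rad/s) with the pawl off (horizontal distance between pawl_nose and winder above 0.066 m and angular speed of drum above 4 rad/s).
It fails at once if the drum runs by itself (faster than 1.5 rad/s) with the pawl off and no finger on it (horizontal distance between pawl_nose and winder above 0.066 m and angular speed of drum above 1.5 rad/s and contact force between the fingers and drum below 0.02 N).
It fails at once if a loose thing beside the winder is shifted by more than 20 mm (distance of any of padlock_1, euro_cylinder_1, pliers from where it was at the start of the episode above 0.02 m).
It also fails if it takes over 70 s, if anything falls off the work surface, if the arm or the gripper's body presses on something with over 40 N, if the wrist force passes 120 N, or if a joint passes its speed limit or range.

### The arm

A 6-joint arm with a two-finger parallel gripper is mounted at the origin on a cart in front of the work surface, level with it; the furniture and walls round the work are solid. World frame = base frame: x ahead of the robot, y to its left, z up, the work surface at z = 0. Lengths are in m, angles in degrees, forces in N, time in s.
With the tool pointing down it reaches from about 0.325 to 0.85 m from the base axis. Payload 4.4 kg.
Tool frame: the origin (TCP) lies on the front face of the gripper's body, between the roots of the fingers; the fingertips stand 97 mm ahead of it and the grasp point (between the pads) lies 78 mm ahead of it; z points along the fingers, y is the direction in which the jaws open and shut (so a half turn about z gives the same grasp; the last joint's range is limited). The gripper opens to 94 mm and grips with 3 to 60 N. Pads are 16 mm wide; open, the fingers measure 119 mm over their backs; the gripper's body (75 mm by 177 mm) begins 78 mm behind the grasp point.
Start: joints at [60.934, 11.837, 88.321, -0, 79.842, -8.623], TCP at [0.201, 0.539, 0.303] pointing down, gripper open.
Joint ranges: [-156.59, 156.59], [-49.26, 127.26], [12.9, 141.05], [-63.56, 243.56], [4.71, 150.69], [-161.64, 161.64]. Speed limits (degrees/s): [159.86, 159.86, 180, 180, 180, 180].

### API

Orientations are given as [roll, pitch, yaw] about the fixed x, y, z axes, in that order (R = Rz(yaw) Ry(pitch) Rx(roll)).
In Python, from cell import read_state, cams, finish_job gives the robot as it stands. The module is installed in compiled form; this text tells all that it offers.
- The arm moves only by the tool jog_arm, never from a script. Its argument "commands" is a list of rows, each an object with "slide": the shift along the tool's x, y, z in mm, a list of three; "twist": the turn, a rotation vector about the tool's x, y, z in degrees, a list of three; "fingers": the closure, from 0 (fully open) to 1 (shut). A call has exactly 8 rows; each row is the pose to reach, as a shift and turn from the pose commanded when the call began, along the tool's axes at that moment; what a row does not reach only later rows make up. A row lasts 1/12 s, in which the tool goes at most 41.7 mm and 7.16 degrees, less where a joint would pass 70% of its speed; a pose out of reach is approached as far as the arm can. A call with a gripper value outside its range is refused whole. The fingers move at their own pace and stop on an object; "force" is the grip in N (left out, the last holds). Time passes only in rows, so rows that repeat a pose let the fingers close, or fill a call up. It gives the time, the measured TCP pose, the force and the opening at its end, in the units of the state.
- read_state(): the state, without advancing time (a new reading comes with each control period).
- cams.read_camera(name): name is "scene" or "top" or "wrist"; returns the picture (480x640x3 uint8, blue, green, red); there is no depth.
- cams.camera_model(name): a dict with "fx", "fy", "cx", "cy" (pixels), "extrinsics" (4x4, takes a point from camera to world coordinates); the wrist camera has in their place "mount" (4x4, takes a point from camera to tool coordinates, whose origin is the TCP and whose axes are the flange's). Camera axes: x right, y up, looking along -z (the intrinsics and any distortion apply to the point x, -y, -z); pixel columns grow to the right and rows downward; lengths in m; the calibration is good to about 2 mm. A picture is of the moment at which its call begins: read the wrist's pose just before it. camera_model takes no time and is no camera call.
- finish_job(): hands the job in, once; it reports no verdict.
The state is a dict: "clock": time; "qpos": joint angles; "qvel": joint speeds; "tau": joint torques, N m; "tool_pos": TCP position; "orientation": TCP orientation; "ft_force": force on the tool from outside, world axes, zero at the start; "wrist_torque": the same for the moment, N m; "finger_gap": finger opening in m.
Only numpy, scipy, OpenCV 4.12 (cv2) and the standard library are available. Lean on these libraries where they do the work, as an engineer would, in place of code of your own. Each camera call takes 0.05 s, during which the arm holds its last target.

## Working session

There is one attempt and no reset: what is moved stays moved. The work goes in short steps, Python scripts to look and compute and a tool call to move; the robot and the scene stay as the last step left them, time stands still between calls to the robot, and variables do not carry over. Pictures are saved under pics/ and viewed, and the job is handed in when it is done.

Besides the shell and the picture viewer there is one more tool, called after "Call:" as name(argument=value, ...), one argument or row to a line, values as JSON. jog_arm: Moves the arm, as the interface text tells. Its arguments: {"type":"object","properties":{"commands":{"type":"array","items":{"type":"object","properties":{"slide":{"type":"array","items":{"type":"number"}},"twist":{"type":"array","items":{"type":"number"}},"fingers":{"type":"number"}}}},"force":{"type":"number"}},"required":["commands"]}

```bash
mkdir -p pics; ls; python3 - <<'E'
from cell import read_state, cams
import cv2
print(read_state())
for n in("scene","top","wrist"):
    print(n,cams.camera_model(n))
    cv2.imwrite(f"pics/{n}0.png",cams.read_camera(n))
E
```

```text
pics
{'clock': 0.0, 'qpos': array([ 6.09319023e+01,  1.18832207e+01,  8.84038623e+01,  5.73944589e-04,
        7.98409743e+01, -8.62273223e+00]), 'qvel': array([ 0.01710575, -0.04331966, -0.07319565,  0.02101254, -0.09673282,
        0.03664756]), 'tau': array([ 1.03086539e-03, -3.70893753e+01, -2.81408751e+01,  6.97741751e-02,
        3.62649537e-02, -1.62645674e-04]), 'tool_pos': array([0.20057399, 0.5382594 , 0.30150852]), 'orientation': array([-1.79873475e+02, -1.97576561e-02,  1.59554511e+02]), 'ft_force': array([ 0.07589986,  0.83215511, -0.5776086 ]), 'wrist_torque': array([-0.0558627 ,  0.07839263, -0.02754168]), 'finger_gap': 0.09380791855660711}
scene {'fx': 570.6461898240636, 'fy': 570.6461898240636, 'cx': 321.1257219124961, 'cy': 243.9303021021666, 'extrinsics': array([[ 0.63797686,  0.53634848, -0.55255392,  0.0294867 ],
       [-0.77002469,  0.45075973, -0.45152813, -0.45208159],
       [ 0.00689263,  0.71354465,  0.70057585,  0.72359433],
       [ 0.        ,  0.        ,  0.        ,  1.        ]])}
top {'fx': 609.6079354199333, 'fy': 609.6079354199333, 'cx': 318.2365053144643, 'cy': 240.9197494248679, 'extrinsics': array([[-0.0025875 ,  0.98150764, -0.19140545,  0.32046352],
       [-0.9995753 , -0.0080944 , -0.02799457, -0.04278177],
       [-0.0290262 ,  0.19125173,  0.98111174,  1.19356577],
       [ 0.        ,  0.        ,  0.        ,  1.        ]])}
wrist {'fx': 373.67811349760893, 'fy': 373.67811349760893, 'cx': 322.09929423603614, 'cy': 231.42499029537305, 'mount': array([[-5.85563626e-04,  9.69557174e-01,  2.44864336e-01,
         7.10410828e-02],
       [ 9.99999058e-01,  2.63659855e-04,  1.34739822e-03,
        -4.82092649e-04],
       [ 1.24181871e-03,  2.44864894e-01, -9.69556415e-01,
        -8.26455923e-02],
       [ 0.00000000e+00,  0.00000000e+00,  0.00000000e+00,
         1.00000000e+00]])}
```

View pics/scene0.png

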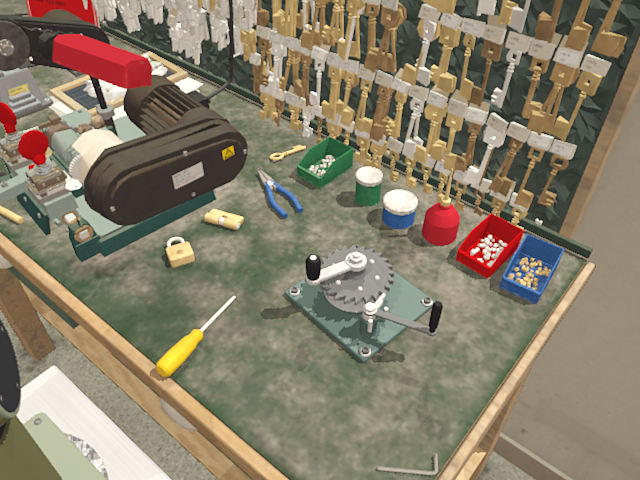

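View pics/top0.png

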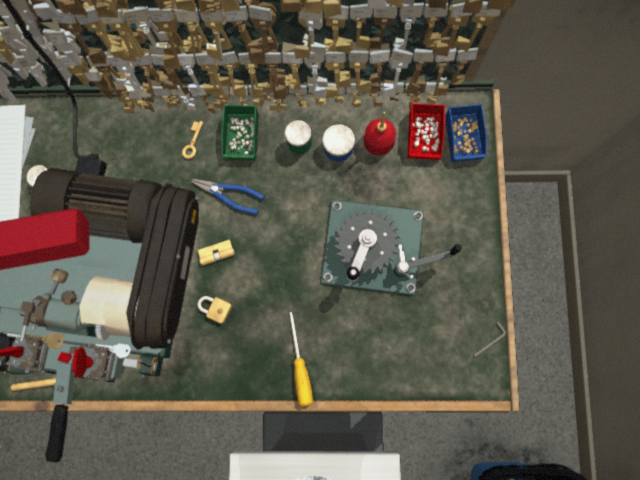

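View pics/wrist0.png

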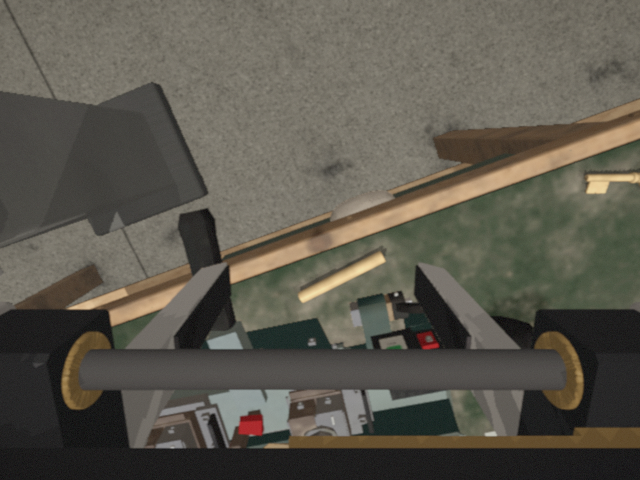

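The images show the winder at about top (370,245), with its crank knob at (353,273), lever pin at (402,268) and lever handle at (456,250). Next I'll measure those precisely.

```bash
cat > h.py <<'E'
from cell import read_state, cams
import cv2, numpy as np
from scipy.spatial.transform import Rotation as R
def ray(name,uv,st=None):
    m=cams.camera_model(name)
    if name=="wrist":
        T=np.eye(4);T[:3,:3]=R.from_euler('xyz',st['orientation'],degrees=True).as_matrix();T[:3,3]=st['tool_pos'];E=T@m['mount']
    else: E=m['extrinsics']
    d=np.array([(uv[0]-m['cx'])/m['fx'],-(uv[1]-m['cy'])/m['fy'],-1.])
    return E[:3,3],E[:3,:3]@(d/np.linalg.norm(d))
def plane(name,uv,z,st=None):
    o,d=ray(name,uv,st);return o+d*(z-o[2])/d[2]
def tri(*rs):
    A=np.zeros((3,3));b=np.zeros(3)
    for o,d in rs:
        P=np.eye(3)-np.outer(d,d);A+=P;b+=P@o
    x=np.linalg.solve(A,b);return x,[np.linalg.norm((np.eye(3)-np.outer(d,d))@(x-o))for o,d in rs]
def proj(name,p,st=None):
    m=cams.camera_model(name)
    E=m['extrinsics'] if name!="wrist" else None
    if E is None:
        T=np.eye(4);T[:3,:3]=R.from_euler('xyz',st['orientation'],degrees=True).as_matrix();T[:3,3]=st['tool_pos'];E=T@m['mount']
    c=E[:3,:3].T@(np.array(p)-E[:3,3]);return np.array([m['cx']+m['fx']*c[0]/-c[2],m['cy']-m['fy']*c[1]/-c[2]])
E
python3 - <<'E'
import cv2
a=cv2.imread('pics/top0.png')[190:305,310:470];cv2.imwrite('pics/tz.png',cv2.resize(a,None,fx=5,fy=5,interpolation=cv2.INTER_CUBIC))
a=cv2.imread('pics/scene0.png')[235:365,275:455];cv2.imwrite('pics/sz.png',cv2.resize(a,None,fx=4.4,fy=4.4,interpolation=cv2.INTER_CUBIC))
E
```

```text
(no output)
```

View pics/tz.png

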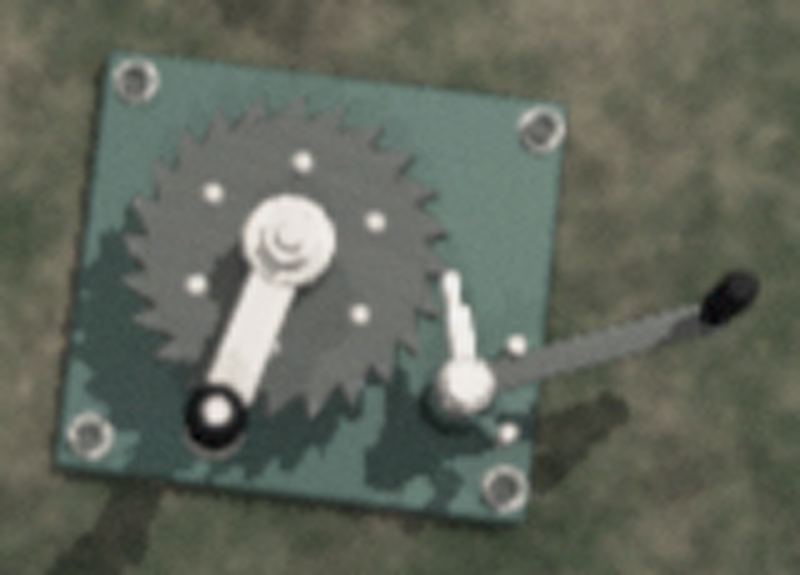

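View pics/sz.png

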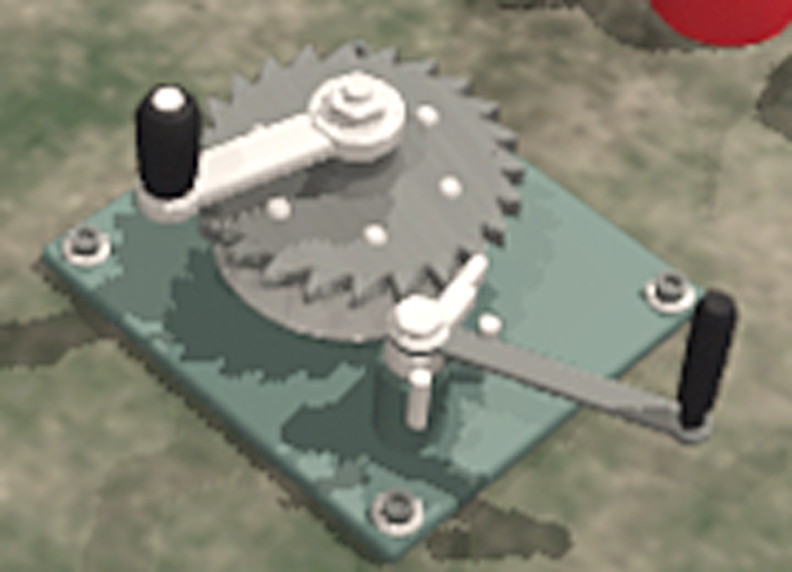

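```bash
python3 - <<'E'
from h import *
np.set_printoptions(precision=4,suppress=True)
T=lambda x,y:(310+x/5,190+y/5)
S=lambda x,y:(275+x/4.4,235+y/4.4)
for n,a,b in[('knobtop',(215,410),(168,98)),('levtop',(740,285),(716,298)),('drumnut',(288,235),(354,85)),('pin',(465,376),(420,308)),('bolt1',(135,80),(86,244)),('bolt2',(541,130),(670,292)),('bolt3',(505,488),(397,510))]:
    print(n,*tri(ray('top',T(*a)),ray('scene',S(*b))))
c=np.array([plane('top',T(*p),.010)[:2] for p in[(110,55),(565,105),(525,522),(58,465)]])
print(c)
# model corners: image up=+x; right=-y
m=np.array([(85,79),(85,-106),(-85,-106),(-85,79)])/1000
M,_=cv2.estimateAffinePartial2D(m,c); s=np.hypot(M[0,0],M[1,0]);print(M,s,np.degrees(np.arctan2(M[1,0],M[0,0])))
Q,_,Vt=np.linalg.svd((c-c.mean(0)).T@(m-m.mean(0)));Rm=Q@Vt;t=c.mean(0)-Rm@m.mean(0)
print('yaw',np.degrees(np.arctan2(Rm[1,0],Rm[0,0])),'t',t,'res',c-(m@Rm.T+t))
for p in[(-5,-160),(-79,-160),(-42,-72)]:print(p,Rm@(np.array(p)/1000)+t)
E
```

```text
knobtop [ 0.4731 -0.074   0.1237] [np.float64(0.0005986576443164213), np.float64(0.0005986576443164771)]
levtop [ 0.516  -0.26    0.1246] [np.float64(3.2728823185730155e-05), np.float64(3.272882318574851e-05)]
drumnut [ 0.5414 -0.1022  0.0952] [np.float64(0.00016722881128559416), np.float64(0.00016722881128554987)]
pin [ 0.4927 -0.1683  0.0697] [np.float64(0.00031650723995170645), np.float64(0.0003165072399517442)]
bolt1 [ 0.5833 -0.0138 -0.057 ] [np.float64(0.06358220736976618), np.float64(0.06358220736976608)]
bolt2 [ 0.6007 -0.2082  0.0094] [np.float64(0.0005856232226637391), np.float64(0.0005856232226637518)]
bolt3 [ 0.4577 -0.189   0.0109] [np.float64(0.00033287801552141986), np.float64(0.00033287801552143596)]
[[ 0.6326 -0.0368]
 [ 0.6102 -0.2175]
 [ 0.4443 -0.1962]
 [ 0.4676 -0.0154]]
[[ 0.9754  0.1245  0.5404]
 [-0.1245  0.9754 -0.1033]] 0.9833279278198725 -7.2722378373581
yaw -7.272236654610243 t [ 0.5404 -0.1031] res [[-0.0021 -0.0013]
 [-0.0011  0.0015]
 [ 0.0016  0.0013]
 [ 0.0015 -0.0014]]
(-5, -160) [ 0.5152 -0.2612]
(-79, -160) [ 0.4418 -0.2518]
(-42, -72) [ 0.4896 -0.1692]
```

Call:
jog_arm(
  commands=[
    {"slide": [0, 0, -40]},
    {"slide": [0, 0, -80]},
    {"slide": [0, 0, -120]},
    {"slide": [-15, -20, -145]},
    {"slide": [-40, -45, -150]},
    {"slide": [-65, -74, -150]},
    {"slide": [-90, -103, -150]},
    {"slide": [-115, -132, -150]},
  ],
)

```text
$.commands[0]: bad value
```

```bash
cat >> h.py <<'E'
def togo(p,yaw):
    st=read_state();Rm=R.from_euler('xyz',st['orientation'],degrees=True);
    Rt=R.from_euler('xyz',[180,0,yaw],degrees=True)
    print('t',st['clock'],'pos',st['tool_pos'].round(4),'rpy',st['orientation'].round(2),'F',st['ft_force'].round(2),'q',st['qpos'].round(1),'gap',round(st['finger_gap'],4))
    print('slide',(Rm.inv().apply(np.array(p)-st['tool_pos'])*1000).round(1),'twist',(Rm.inv()*Rt).as_rotvec(degrees=True).round(2))
E
python3 -c "
from h import *
togo([.478,-.2,.4],90)"
```

```text
t 0.15 pos [0.2006 0.5384 0.3018] rpy [-1.7990e+02 -2.0000e-02  1.5956e+02] F [-0.4   0.53 -0.29] q [60.9 11.9 88.4  0.  79.8 -8.6] gap 0.094
slide [-517.8 -595.2  -97.3] twist [-1.000e-01  5.000e-02  6.956e+01]
```

Call:
jog_arm(
  commands=[
    {"slide": [0, 0, -40], "twist": [0, 0, 0], "fingers": 0.45},
    {"slide": [0, 0, -80], "twist": [0, 0, 0], "fingers": 0.45},
    {"slide": [0, 0, -120], "twist": [0, 0, 0], "fingers": 0.45},
    {"slide": [-15, -20, -145], "twist": [0, 0, 5], "fingers": 0.45},
    {"slide": [-40, -45, -150], "twist": [0, 0, 10], "fingers": 0.45},
    {"slide": [-65, -74, -150], "twist": [0, 0, 15], "fingers": 0.45},
    {"slide": [-90, -103, -150], "twist": [0, 0, 20], "fingers": 0.45},
    {"slide": [-115, -132, -150], "twist": [0, 0, 25], "fingers": 0.45},
  ],
)

```text
clock: 0.82
tool_pos: [0.2625, 0.3734, 0.4526]
orientation: [180.0, 0.0, 134.4]
ft_force: [0.8, 0.0, 0.4]
finger_gap: 0.052
```

```bash
python3 -c "
from h import *
togo([.478,-.2,.4],90)"
```

```text
t 0.8167 pos [0.2625 0.3734 0.4526] rpy [1.8000e+02 1.0000e-02 1.3437e+02] F [0.84 0.01 0.37] q [44.  -7.4 90.9 -0.  96.5 -0.4] gap 0.052
slide [-560.6 -247.    52.6] twist [1.000e-02 1.000e-02 4.437e+01]
```

Call:
jog_arm(
  commands=[
    {"slide": [-36, -16, 0], "twist": [0, 0, 5.5], "fingers": 0.45},
    {"slide": [-72, -32, 0], "twist": [0, 0, 11], "fingers": 0.45},
    {"slide": [-108, -48, 0], "twist": [0, 0, 16.5], "fingers": 0.45},
    {"slide": [-144, -64, 0], "twist": [0, 0, 22], "fingers": 0.45},
    {"slide": [-180, -80, 0], "twist": [0, 0, 27.5], "fingers": 0.45},
    {"slide": [-216, -95, 0], "twist": [0, 0, 33], "fingers": 0.45},
    {"slide": [-252, -111, 0], "twist": [0, 0, 38.5], "fingers": 0.45},
    {"slide": [-288, -127, 0], "twist": [0, 0, 44.4], "fingers": 0.45},
  ],
)

```text
clock: 1.48
tool_pos: [0.374, 0.0788, 0.4526]
orientation: [180.0, -0.0, 89.9]
ft_force: [0.9, 0.7, 0.7]
finger_gap: 0.0517
```

```bash
python3 -c "
from h import *
togo([.516,-.255,.3],90)"
```

```text
t 1.4833 pos [0.374  0.0788 0.4526] rpy [ 1.7997e+02 -1.0000e-02  8.9890e+01] F [0.93 0.67 0.7 ] q [ -1.1 -17.4  98.9   0.   98.4  -1. ] gap 0.0517
slide [-333.5  142.6  152.6] twist [ 0.03 -0.01 -0.11]
```

Call:
jog_arm(
  commands=[
    {"slide": [-36, 16, 0], "twist": [0, 0, 0], "fingers": 0.45},
    {"slide": [-72, 31, 0], "twist": [0, 0, 0], "fingers": 0.45},
    {"slide": [-108, 46, 0], "twist": [0, 0, 0], "fingers": 0.45},
    {"slide": [-144, 62, 10], "twist": [0, 0, 0], "fingers": 0.45},
    {"slide": [-180, 78, 20], "twist": [0, 0, 0], "fingers": 0.45},
    {"slide": [-216, 94, 35], "twist": [0, 0, 0], "fingers": 0.45},
    {"slide": [-250, 110, 50], "twist": [0, 0, 0], "fingers": 0.45},
    {"slide": [-270, 125, 70], "twist": [0, 0, 0], "fingers": 0.45},
  ],
)

```text
clock: 2.15
tool_pos: [0.5005, -0.1928, 0.3824]
orientation: [179.9, 0.1, 90.0]
ft_force: [0.5, 0.5, 0.3]
finger_gap: 0.0519
```

```bash
python3 -c "
from h import *
togo([.516,-.255,.3],90)
st=read_state();cv2.imwrite('pics/w1.png',cams.read_camera('wrist'))
for p in [(.516,-.26,.125),(.4731,-.074,.124),(.5414,-.1022,.095)]: print(proj('wrist',p,st))
"
```

```text
t 2.15 pos [ 0.5005 -0.1928  0.3824] rpy [1.7992e+02 1.2000e-01 8.9980e+01] F [0.48 0.52 0.34] q [-30.3   4.1  87.7  -0.1  88.1 -30.3] gap 0.0519
slide [-62.1  15.4  82.6] twist [ 0.08  0.12 -0.02]
[338.32286258 282.07632276]
[290.05408579  77.49301427]
[365.42145162 114.00357618]
```

View pics/w1.png

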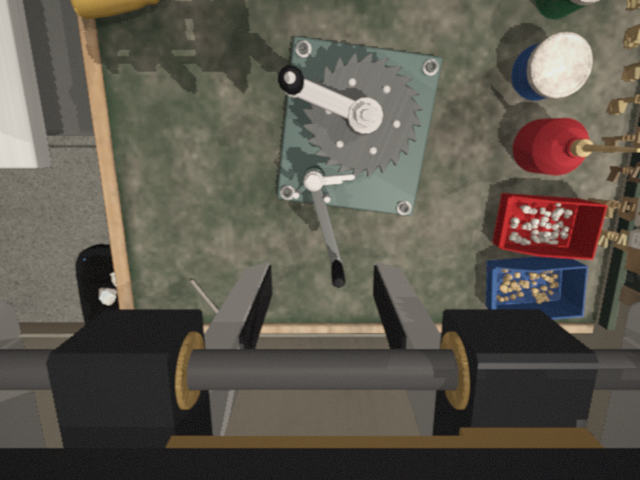

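Call:
jog_arm(
  commands=[
    {"slide": [-33, 8, 0], "twist": [0, 0, 0], "fingers": 0.45},
    {"slide": [-66, 15.5, 20], "twist": [0, 0, 0], "fingers": 0.45},
    {"slide": [-66, 15.5, 60], "twist": [0, 0, 0], "fingers": 0.45},
    {"slide": [-66, 15.5, 100], "twist": [0, 0, 0], "fingers": 0.45},
    {"slide": [-66, 15.5, 130], "twist": [0, 0, 0], "fingers": 0.45},
    {"slide": [-66, 15.5, 160], "twist": [0, 0, 0], "fingers": 0.45},
    {"slide": [-66, 15.5, 185], "twist": [0, 0, 0], "fingers": 0.45},
    {"slide": [-66, 15.5, 202], "twist": [0, 0, 0], "fingers": 0.45},
  ],
)

```text
clock: 2.87
tool_pos: [0.5138, -0.2536, 0.177]
orientation: [-179.7, -0.2, 90.2]
ft_force: [0.4, 0.0, -0.5]
finger_gap: 0.0518
```

```bash
python3 -c "
from h import *
togo([.516,-.259,.18],90)
P=np.array([.4912,-.1687])
for a in [-80,-88,-96,-104,-112,-120,-126]:
  a=np.radians(a);q=P+.0948*np.array([np.cos(a),np.sin(a)]);print((q[1]+.259)*1e3,(q[0]-.516)*1e3)
st=read_state();cv2.imwrite('pics/s2.png',cv2.resize(cams.read_camera('scene')[180:380,250:500],None,fx=3,fy=3))
"
```

```text
t 2.8667 pos [ 0.5138 -0.2536  0.177 ] rpy [-179.73   -0.19   90.16] F [ 0.38  0.03 -0.49] q [-34.9  19.3  94.8   0.   66.2 -35.1] gap 0.0518
slide [-5.4  2.2 -3. ] twist [-0.27 -0.19  0.16]
-3.0597749855573175 -8.338152757174978
-4.442250401410275 -21.491527712602874
-3.9806756809123156 -34.70929831777353
-1.6840348509644665 -47.73419570284848
2.4029705870685647 -60.312705055828474
8.200791721235223 -72.19999999999999
13.605188933255018 -80.52204191732642
```

View pics/s2.png

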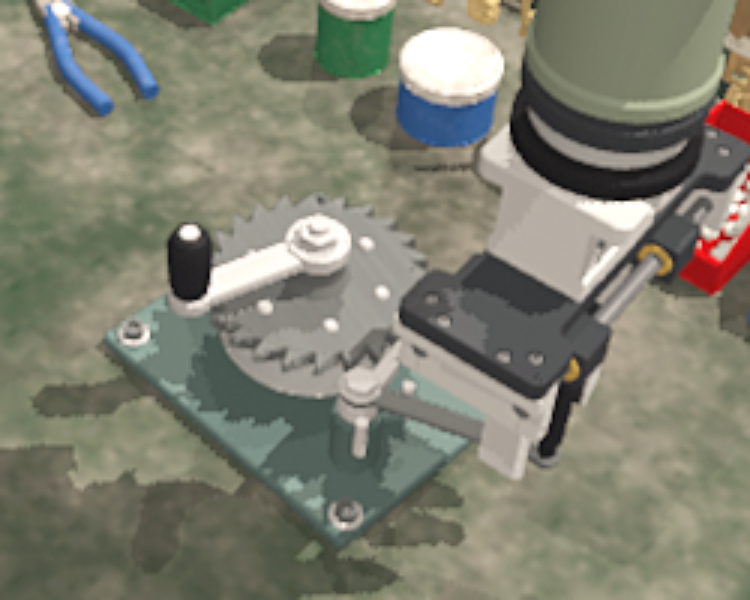

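Call:
jog_arm(
  commands=[
    {"slide": [0, 0, 0], "twist": [0, 0, 0], "fingers": 0.79},
    {"slide": [0, 0, 0], "twist": [0, 0, 0], "fingers": 0.79},
    {"slide": [0, 0, 0], "twist": [0, 0, 0], "fingers": 0.79},
    {"slide": [-2, -5, 0], "twist": [0, 0, 0], "fingers": 0.79},
    {"slide": [-3, -10, 0], "twist": [0, 0, 0], "fingers": 0.79},
    {"slide": [-4.5, -21.5, 0], "twist": [0, 0, 0], "fingers": 0.79},
    {"slide": [-4, -35, 0], "twist": [0, 0, 0], "fingers": 0.79},
    {"slide": [-2, -48, 0], "twist": [0, 0, 0], "fingers": 0.79},
  ],
)

```text
clock: 3.58
tool_pos: [0.4671, -0.2581, 0.1817]
orientation: [179.9, 0.1, 90.1]
ft_force: [1.9, -1.2, 0.3]
finger_gap: 0.0196
```

Call:
jog_arm(
  commands=[
    {"slide": [4, -12, 0], "twist": [0, 0, 0], "fingers": 0.79},
    {"slide": [8, -20, 0], "twist": [0, 0, 0], "fingers": 0.79},
    {"slide": [11, -27, 0], "twist": [0, 0, 0], "fingers": 0.79},
    {"slide": [13, -30, 0], "twist": [0, 0, 0], "fingers": 0.79},
    {"slide": [13, -30, 0], "twist": [0, 0, 0], "fingers": 0.79},
    {"slide": [13, -30, 0], "twist": [0, 0, 0], "fingers": 0.79},
    {"slide": [13, -30, 0], "twist": [0, 0, 0], "fingers": 0.79},
    {"slide": [13, -30, 0], "twist": [0, 0, 0], "fingers": 0.79},
  ],
)

```text
clock: 4.25
tool_pos: [0.4396, -0.2454, 0.1819]
orientation: [179.6, 0.2, 90.1]
ft_force: [7.5, -2.4, -2.7]
finger_gap: 0.0196
```

```bash
python3 -c "
from h import *
togo([.4428,-.2505,.18],90)
st=read_state();cv2.imwrite('pics/s3.png',cv2.resize(cams.read_camera('scene')[180:380,250:500],None,fx=3,fy=3))
cv2.imwrite('pics/t3.png',cv2.resize(cams.read_camera('top')[190:305,310:470],None,fx=4.5,fy=4.5))
"
```

```text
t 4.25 pos [ 0.4396 -0.2454  0.1819] rpy [179.6    0.21  90.14] F [ 7.47 -2.43 -2.7 ] q [-3.91e+01  1.09e+01  1.05e+02  1.00e-01  6.36e+01 -3.93e+01] gap 0.0196
slide [-5.1  3.2  2. ] twist [0.4  0.21 0.14]
```

View pics/s3.png

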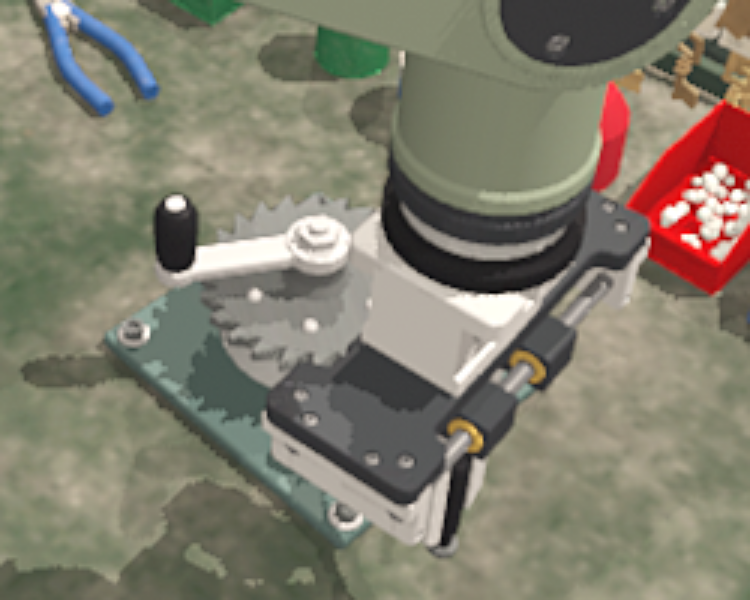

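View pics/t3.png

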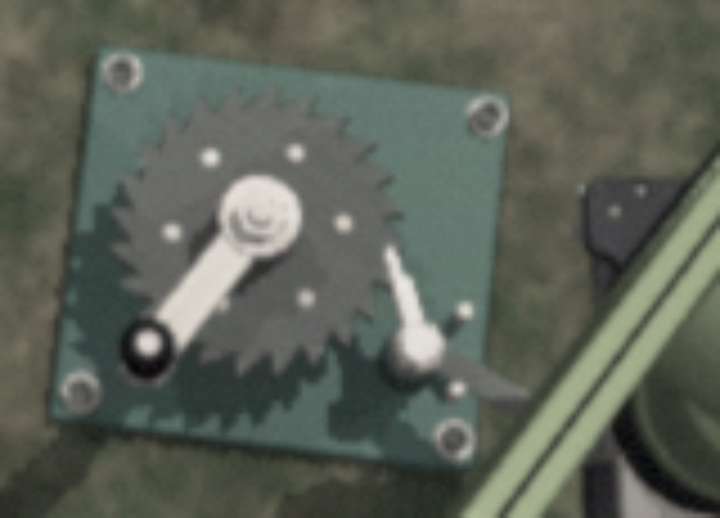

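```bash
python3 -c "
from h import *
print(plane('scene',(250+176/3,180+202/3),.1237), plane('scene',(250+189.6/3,180+231.9/3),.1237), plane('scene',(250+318/3,180+222/3),.095))
"
```

```text
[ 0.48510035 -0.0558413   0.1237    ] [ 0.47362496 -0.07439324  0.1237    ] [ 0.54284113 -0.10238189  0.095     ]
```

```bash
python3 -c "
from h import *
p=plane('top',(310+390/4.5,190+250/4.5),.055);print(p,np.hypot(*(p[:2]-[.5412,-.1025])))
st=read_state();print(st['clock'],st['ft_force'])
cv2.imwrite('pics/t4.png',cv2.resize(cams.read_camera('top')[200:280,330:420],None,fx=7,fy=7,interpolation=cv2.INTER_CUBIC))
"
```

```text
[ 0.53241765 -0.15885003  0.055     ] 0.05703030639682514
4.35 [ 6.56196436 -2.20458709 -1.5735372 ]
```

View pics/t4.png

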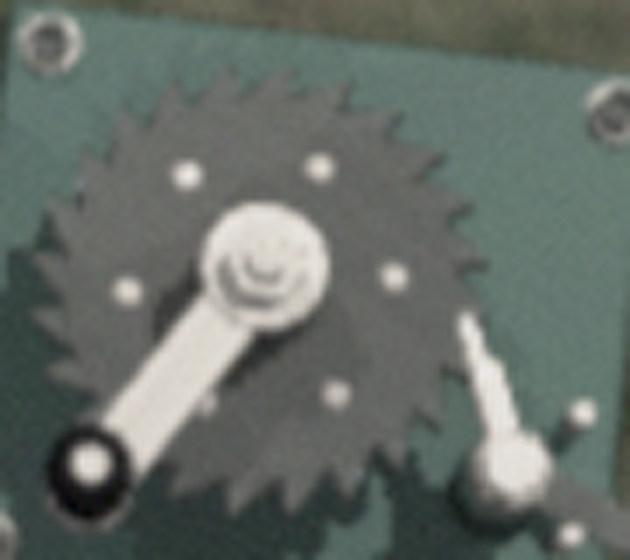

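Call:
jog_arm(
  commands=[
    {"slide": [-2, 5, 0], "twist": [0, 0, 0], "fingers": 0.79},
    {"slide": [-2, 5, 0], "twist": [0, 0, 0], "fingers": 0.45},
    {"slide": [-2, 5, 0], "twist": [0, 0, 0], "fingers": 0.45},
    {"slide": [-2, 5, 0], "twist": [0, 0, 0], "fingers": 0.45},
    {"slide": [-2, 5, -25], "twist": [0, 0, 0], "fingers": 0.45},
    {"slide": [-2, 5, -60], "twist": [0, 0, 0], "fingers": 0.45},
    {"slide": [-2, 5, -90], "twist": [0, 0, 0], "fingers": 0.45},
    {"slide": [20, 10, -100], "twist": [0, 0, 0], "fingers": 0.45},
  ],
)

```text
clock: 5.07
tool_pos: [0.4486, -0.2275, 0.2856]
orientation: [179.7, 0.4, 90.0]
ft_force: [1.6, -0.1, -0.2]
finger_gap: 0.0516
```

```bash
python3 -c "
from h import *
k=plane('top',(343.1,266.1),.1237);print(k)
togo([k[0],k[1],.26],90)
cv2.imwrite('pics/t5.png',cams.read_camera('scene'))
"
```

```text
[ 0.48335152 -0.05622247  0.1237    ]
t 5.0667 pos [ 0.4486 -0.2275  0.2856] rpy [179.66   0.37  89.97] F [ 1.62 -0.05 -0.2 ] q [-36.7   3.7  99.7  -0.1  76.2 -36.7] gap 0.0516
slide [171.5  34.5  24.7] twist [ 0.34  0.37 -0.03]
```

View pics/t5.png

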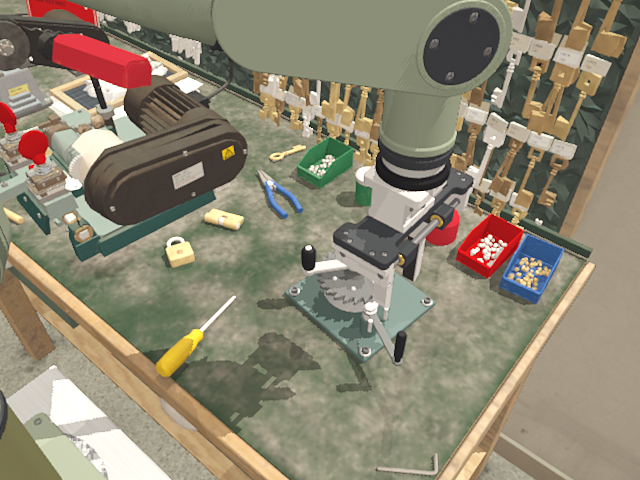

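Call:
jog_arm(
  commands=[
    {"slide": [30, 6, 0], "twist": [0, 0, 0], "fingers": 0.45},
    {"slide": [62, 12, 0], "twist": [0, 0, 0], "fingers": 0.45},
    {"slide": [94, 18, 0], "twist": [0, 0, 0], "fingers": 0.45},
    {"slide": [126, 25, 0], "twist": [0, 0, 0], "fingers": 0.45},
    {"slide": [155, 31, 0], "twist": [0, 0, 0], "fingers": 0.45},
    {"slide": [171, 34.5, 10], "twist": [0, 0, 0], "fingers": 0.45},
    {"slide": [171, 34.5, 20], "twist": [0, 0, 0], "fingers": 0.45},
    {"slide": [171, 34.5, 20], "twist": [0, 0, 0], "fingers": 0.45},
  ],
)

```text
clock: 5.78
tool_pos: [0.4795, -0.0521, 0.2576]
orientation: [-179.6, -0.1, 90.3]
ft_force: [-0.9, -0.3, -0.7]
finger_gap: 0.0517
```

```bash
python3 -c "
from h import *
togo([.4834,-.0562,.186],90)
st=read_state();cv2.imwrite('pics/w6.png',cams.read_camera('wrist'))
print(proj('wrist',(.4834,-.0562,.124),st))
togo([.4834,-.0562,.186],90)
cv2.imwrite('pics/s6.png',cv2.resize(cams.read_camera('scene')[180:380,250:500],None,fx=3,fy=3))
"
```

```text
t 5.7833 pos [ 0.4795 -0.0521  0.2576] rpy [-1.7965e+02 -6.0000e-02  9.0300e+01] F [-0.94 -0.3  -0.73] q [-16.5   3.2 103.7  -0.   73.5 -16.8] gap 0.0517
slide [-4.2  4.4 71.6] twist [-0.35 -0.06  0.3 ]
[330.79825059 262.88655243]
t 5.8333 pos [ 0.4799 -0.053   0.2585] rpy [-1.7972e+02 -4.0000e-02  9.0210e+01] F [-0.59  0.13  0.48] q [-16.6   3.1 103.6  -0.   73.6 -16.8] gap 0.0515
slide [-3.3  3.8 72.5] twist [-0.28 -0.03  0.21]
```

View pics/w6.png

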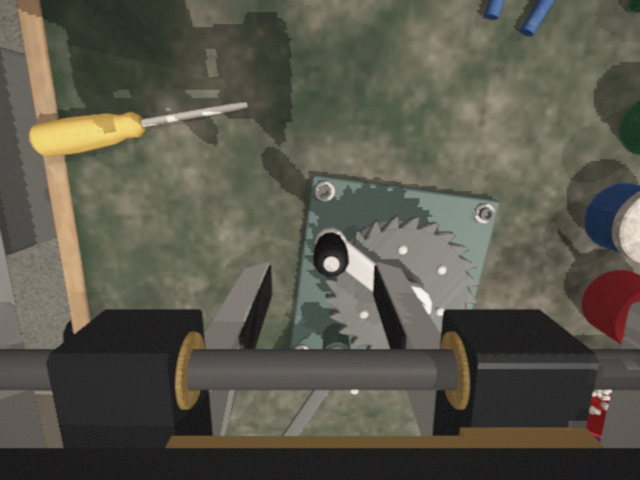

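View pics/s6.png

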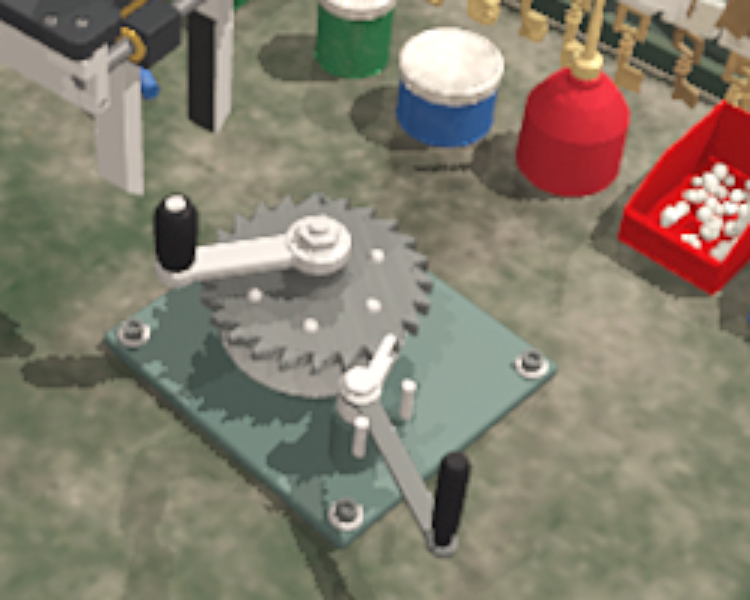

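Call:
jog_arm(
  commands=[
    {"slide": [-1, 1, 15], "twist": [0, 0, 0], "fingers": 0.45},
    {"slide": [-1, 1, 30], "twist": [0, 0, 0], "fingers": 0.45},
    {"slide": [-1, 1, 45], "twist": [0, 0, 0], "fingers": 0.45},
    {"slide": [-1, 1, 60], "twist": [0, 0, 0], "fingers": 0.45},
    {"slide": [-1, 1, 70], "twist": [0, 0, 0], "fingers": 0.45},
    {"slide": [-1, 1, 73], "twist": [0, 0, 0], "fingers": 0.45},
    {"slide": [-1, 1, 73], "twist": [0, 0, 0], "fingers": 0.45},
    {"slide": [-1, 1, 73], "twist": [0, 0, 0], "fingers": 0.45},
  ],
)

```text
clock: 6.55
tool_pos: [0.4828, -0.0547, 0.1882]
orientation: [180.0, 0.0, 90.1]
ft_force: [0.1, 0.3, 0.1]
finger_gap: 0.0517
```

```bash
python3 -c "
from h import *
l=plane('scene',(402.3,333.3),.125);print(l,np.degrees(np.arctan2(l[1]+.1687,l[0]-.4912)))
togo([.4834,-.0562,.186],90)
"
```

```text
[ 0.44213307 -0.25184926  0.125     ] -120.54513491480729
t 6.55 pos [ 0.4828 -0.0547  0.1882] rpy [1.7995e+02 2.0000e-02 9.0110e+01] F [0.06 0.29 0.06] q [-16.7   8.5 107.   -0.   64.5 -16.8] gap 0.0517
slide [-1.5  0.6  2.2] twist [0.05 0.02 0.11]
```

Call:
jog_arm(
  commands=[
    {"slide": [-1.5, 0.5, 2], "twist": [0, 0, 0], "fingers": 0.6},
    {"slide": [-1.5, 0.5, 2], "twist": [0, 0, 0], "fingers": 0.75},
    {"slide": [-1.5, 0.5, 2], "twist": [0, 0, 0], "fingers": 0.9},
    {"slide": [-1.5, 0.5, 2], "twist": [0, 0, 0], "fingers": 1},
    {"slide": [-1.5, 0.5, 2], "twist": [0, 0, 0], "fingers": 1},
    {"slide": [-1.5, 0.5, 2], "twist": [0, 0, 0], "fingers": 1},
    {"slide": [-1.5, 0.5, 2], "twist": [0, 0, 0], "fingers": 1},
    {"slide": [-1.5, 0.5, 2], "twist": [0, 0, 0], "fingers": 1},
  ],
  force=50,
)

```text
clock: 7.22
tool_pos: [0.4837, -0.0556, 0.186]
orientation: [179.9, 0.0, 90.2]
ft_force: [2.7, -0.7, -0.4]
finger_gap: 0.0212
```

```bash
python3 -c "
from h import *
togo([.4834,-.0562,.186],90)
p=read_state()['tool_pos'];d=p[:2]-np.array([.5412,-.1025]);print(np.hypot(*d),np.degrees(np.arctan2(d[1],d[0])))
"
```

```text
t 7.2167 pos [ 0.4837 -0.0556  0.186 ] rpy [1.7988e+02 2.0000e-02 9.0160e+01] F [ 2.72 -0.69 -0.44] q [-16.8   8.8 107.    0.   64.1 -16.9] gap 0.0212
slide [-0.6 -0.3 -0. ] twist [0.12 0.02 0.16]
0.07417674183105427 140.82817820541078
```

Call:
jog_arm(
  commands=[
    {"slide": [-1.1, -0.9, 0], "twist": [0, 0, 0], "fingers": 1},
    {"slide": [-2.2, -1.7, 0], "twist": [0, 0, 0], "fingers": 1},
    {"slide": [-3.3, -2.5, 0], "twist": [0, 0, 0], "fingers": 1},
    {"slide": [-4.4, -3.2, 0], "twist": [0, 0, 0], "fingers": 1},
    {"slide": [-5.5, -4, 0], "twist": [0, 0, 0], "fingers": 1},
    {"slide": [-6.6, -4.8, 0], "twist": [0, 0, 0], "fingers": 1},
    {"slide": [-7.7, -5.5, 0], "twist": [0, 0, 0], "fingers": 1},
    {"slide": [-8.8, -6.2, 0], "twist": [0, 0, 0], "fingers": 1},
  ],
)

```text
clock: 7.88
tool_pos: [0.4785, -0.0627, 0.1859]
orientation: [179.7, -0.3, 90.1]
ft_force: [9.0, 7.4, -4.1]
finger_gap: 0.0213
```

```bash
cat >> h.py <<'E'
C=np.array([.5412,-.1025])
def stat(log=True):
    st=read_state();d=st['tool_pos'][:2]-C;phi=np.arctan2(d[1],d[0]);F=st['ft_force']
    t=np.array([-np.sin(phi),np.cos(phi)])
    print('t %.2f r %.4f phi %.1f deg  Fcw %.2f Frad %.2f Fz %.2f gap %.4f z %.4f'%(st['clock'],np.hypot(*d),np.degrees(phi),-F[:2]@t,F[:2]@d/np.hypot(*d),F[2],st['finger_gap'],st['tool_pos'][2]))
    if log: open('log.txt','a').write(' '.join(map(str,[st['clock'],phi,F[0],F[1],*st['tool_pos'],*st['qpos'][:1]]))+'\n')
E
python3 -c "
from h import *
stat()
cv2.imwrite('pics/s7.png',cv2.resize(cams.read_camera('scene')[180:380,250:500],None,fx=3,fy=3))
stat()
cv2.imwrite('pics/t7.png',cv2.resize(cams.read_camera('top')[200:280,330:420],None,fx=7,fy=7,interpolation=cv2.INTER_CUBIC))
"
```

```text
t 7.88 r 0.0742 phi 147.6 deg  Fcw 11.08 Frad -3.66 Fz -4.08 gap 0.0213 z 0.1859
t 7.93 r 0.0743 phi 147.7 deg  Fcw 10.16 Frad -3.18 Fz -4.48 gap 0.0212 z 0.1859
```

View pics/s7.png

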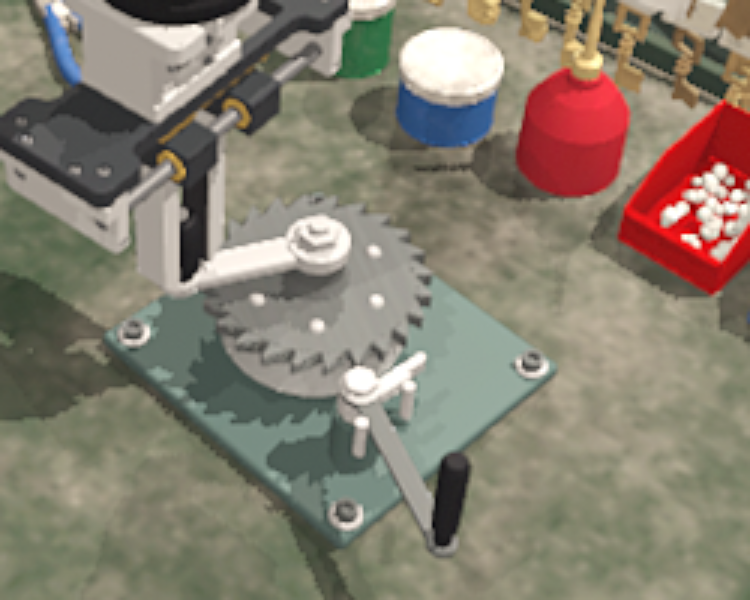

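View pics/t7.png

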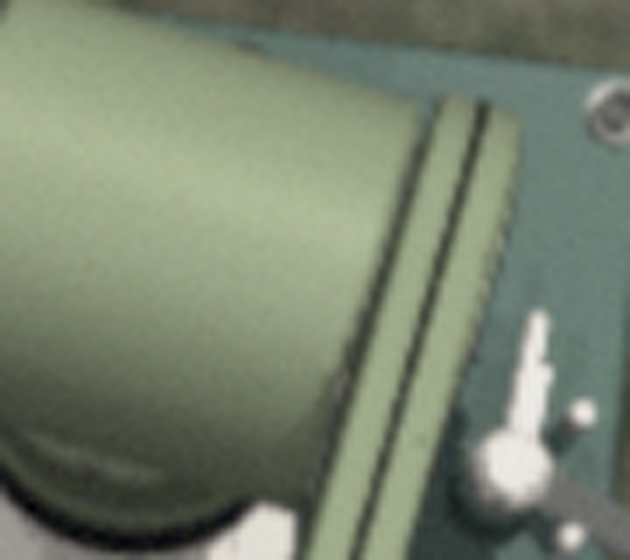

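```bash
cat >> h.py <<'E'
def rows(p0,p1,r=.0748,n=8):
    q=lambda p:C+r*np.array([np.cos(np.radians(p)),np.sin(np.radians(p))])
    for i in range(1,n+1):
        d=(q(p0+(p1-p0)*i/n)-q(p0))*1000;print([round(d[1],1),round(d[0],1),0],end=' ')
    print()
E
python3 -c "
from h import *
p=plane('top',(330+540/7,200+315/7),.055);print('nose',np.hypot(*(p[:2]-C)))
p=149.5
for i in range(4): print(p);rows(p,p-20);p-=20
"
```

```text
nose 0.0765493400611982
149.5
[np.float64(2.8), np.float64(1.7), 0] [np.float64(5.5), np.float64(3.6), 0] [np.float64(8.1), np.float64(5.5), 0] [np.float64(10.6), np.float64(7.6), 0] [np.float64(13.0), np.float64(9.7), 0] [np.float64(15.4), np.float64(12.0), 0] [np.float64(17.6), np.float64(14.4), 0] [np.float64(19.8), np.float64(16.9), 0] 
129.5
[np.float64(2.0), np.float64(2.6), 0] [np.float64(3.9), np.float64(5.2), 0] [np.float64(5.7), np.float64(7.9), 0] [np.float64(7.4), np.float64(10.7), 0] [np.float64(8.9), np.float64(13.6), 0] [np.float64(10.3), np.float64(16.6), 0] [np.float64(11.6), np.float64(19.6), 0] [np.float64(12.8), np.float64(22.6), 0] 
109.5
[np.float64(1.0), np.float64(3.1), 0] [np.float64(1.9), np.float64(6.2), 0] [np.float64(2.7), np.float64(9.4), 0] [np.float64(3.3), np.float64(12.6), 0] [np.float64(3.7), np.float64(15.9), 0] [np.float64(4.1), np.float64(19.1), 0] [np.float64(4.2), np.float64(22.4), 0] [np.float64(4.3), np.float64(25.6), 0] 
89.5
[np.float64(-0.1), np.float64(3.3), 0] [np.float64(-0.3), np.float64(6.5), 0] [np.float64(-0.7), np.float64(9.8), 0] [np.float64(-1.2), np.float64(13.0), 0] [np.float64(-1.9), np.float64(16.2), 0] [np.float64(-2.7), np.float64(19.3), 0] [np.float64(-3.7), np.float64(22.5), 0] [np.float64(-4.7), np.float64(25.5), 0]
```

Call:
jog_arm(
  commands=[
    {"slide": [2.8, 1.7, 0], "twist": [0, 0, 0], "fingers": 1},
    {"slide": [5.5, 3.6, 0], "twist": [0, 0, 0], "fingers": 1},
    {"slide": [8.1, 5.5, 0], "twist": [0, 0, 0], "fingers": 1},
    {"slide": [10.6, 7.6, 0], "twist": [0, 0, 0], "fingers": 1},
    {"slide": [13.0, 9.7, 0], "twist": [0, 0, 0], "fingers": 1},
    {"slide": [15.4, 12.0, 0], "twist": [0, 0, 0], "fingers": 1},
    {"slide": [17.6, 14.4, 0], "twist": [0, 0, 0], "fingers": 1},
    {"slide": [19.8, 16.9, 0], "twist": [0, 0, 0], "fingers": 1},
  ],
)

```text
clock: 8.65
tool_pos: [0.4952, -0.0439, 0.186]
orientation: [179.7, -0.1, 90.1]
ft_force: [6.7, 2.4, -4.3]
finger_gap: 0.0215
```

```bash
python3 -c "
from h import *
stat()"
```

```text
t 8.65 r 0.0745 phi 128.1 deg  Fcw 6.75 Frad -2.21 Fz -4.33 gap 0.0215 z 0.1860
```

Call:
jog_arm(
  commands=[
    {"slide": [2.0, 2.6, 0], "twist": [0, 0, 0], "fingers": 1},
    {"slide": [3.9, 5.2, 0], "twist": [0, 0, 0], "fingers": 1},
    {"slide": [5.7, 7.9, 0], "twist": [0, 0, 0], "fingers": 1},
    {"slide": [7.4, 10.7, 0], "twist": [0, 0, 0], "fingers": 1},
    {"slide": [8.9, 13.6, 0], "twist": [0, 0, 0], "fingers": 1},
    {"slide": [10.3, 16.6, 0], "twist": [0, 0, 0], "fingers": 1},
    {"slide": [11.6, 19.6, 0], "twist": [0, 0, 0], "fingers": 1},
    {"slide": [12.8, 22.6, 0], "twist": [0, 0, 0], "fingers": 1},
  ],
)

```text
clock: 9.32
tool_pos: [0.5176, -0.0315, 0.186]
orientation: [179.8, -0.0, 90.1]
ft_force: [5.8, 1.8, -3.7]
finger_gap: 0.0214
```

```bash
python3 -c "
from h import *
stat()"
```

```text
t 9.32 r 0.0748 phi 108.4 deg  Fcw 6.04 Frad -0.14 Fz -3.70 gap 0.0214 z 0.1860
```

Call:
jog_arm(
  commands=[
    {"slide": [1.0, 3.1, 0], "twist": [0, 0, 0], "fingers": 1},
    {"slide": [1.9, 6.2, 0], "twist": [0, 0, 0], "fingers": 1},
    {"slide": [2.7, 9.4, 0], "twist": [0, 0, 0], "fingers": 1},
    {"slide": [3.3, 12.6, 0], "twist": [0, 0, 0], "fingers": 1},
    {"slide": [3.7, 15.9, 0], "twist": [0, 0, 0], "fingers": 1},
    {"slide": [4.1, 19.1, 0], "twist": [0, 0, 0], "fingers": 1},
    {"slide": [4.2, 22.4, 0], "twist": [0, 0, 0], "fingers": 1},
    {"slide": [4.3, 25.6, 0], "twist": [0, 0, 0], "fingers": 1},
  ],
)

```text
clock: 9.98
tool_pos: [0.5425, -0.0274, 0.186]
orientation: [179.9, 0.0, 90.2]
ft_force: [5.5, 0.3, -1.6]
finger_gap: 0.0209
```

```bash
python3 -c "
from h import *
stat()"
```

```text
t 9.98 r 0.0751 phi 89.0 deg  Fcw 5.45 Frad 0.40 Fz -1.57 gap 0.0209 z 0.1860
```

Call:
jog_arm(
  commands=[
    {"slide": [-0.1, 3.3, 0], "twist": [0, 0, 0], "fingers": 1},
    {"slide": [-0.3, 6.5, 0], "twist": [0, 0, 0], "fingers": 1},
    {"slide": [-0.7, 9.8, 0], "twist": [0, 0, 0], "fingers": 1},
    {"slide": [-1.2, 13.0, 0], "twist": [0, 0, 0], "fingers": 1},
    {"slide": [-1.9, 16.2, 0], "twist": [0, 0, 0], "fingers": 1},
    {"slide": [-2.7, 19.3, 0], "twist": [0, 0, 0], "fingers": 1},
    {"slide": [-3.7, 22.5, 0], "twist": [0, 0, 0], "fingers": 1},
    {"slide": [-4.7, 25.5, 0], "twist": [0, 0, 0], "fingers": 1},
  ],
)

```text
clock: 10.65
tool_pos: [0.5678, -0.0319, 0.186]
orientation: [180.0, -0.0, 90.2]
ft_force: [4.8, 1.0, 1.7]
finger_gap: 0.0211
```

```bash
python3 -c "
from h import *
stat()
p=69.5
for i in range(8): print(p);rows(p,p-12);p-=12
" | sed 's/np.float64(\([-0-9.]*\))/\1/g'
```

```text
t 10.65 r 0.0754 phi 69.3 deg  Fcw 4.15 Frad 2.61 Fz 1.67 gap 0.0211 z 0.1860
69.5
[-0.7, 1.8, 0] [-1.5, 3.6, 0] [-2.3, 5.4, 0] [-3.1, 7.2, 0] [-4.0, 8.9, 0] [-5.0, 10.6, 0] [-5.9, 12.3, 0] [-7.0, 14.0, 0] 
57.5
[-1.1, 1.6, 0] [-2.2, 3.2, 0] [-3.3, 4.8, 0] [-4.5, 6.4, 0] [-5.8, 7.9, 0] [-7.1, 9.4, 0] [-8.4, 10.8, 0] [-9.7, 12.2, 0] 
45.5
[-1.4, 1.4, 0] [-2.8, 2.7, 0] [-4.3, 4.0, 0] [-5.8, 5.3, 0] [-7.3, 6.5, 0] [-8.9, 7.7, 0] [-10.4, 8.8, 0] [-12.1, 9.9, 0] 
33.5
[-1.6, 1.1, 0] [-3.3, 2.1, 0] [-5.0, 3.0, 0] [-6.7, 4.0, 0] [-8.5, 4.9, 0] [-10.3, 5.7, 0] [-12.1, 6.5, 0] [-13.9, 7.2, 0] 
21.5
[-1.8, 0.7, 0] [-3.7, 1.3, 0] [-5.5, 1.9, 0] [-7.4, 2.5, 0] [-9.3, 3.0, 0] [-11.2, 3.4, 0] [-13.1, 3.8, 0] [-15.1, 4.2, 0] 
9.5
[-1.9, 0.3, 0] [-3.9, 0.5, 0] [-5.8, 0.7, 0] [-7.8, 0.9, 0] [-9.7, 1.0, 0] [-11.7, 1.0, 0] [-13.7, 1.0, 0] [-15.6, 1.0, 0] 
-2.5
[-2.0, -0.1, 0] [-3.9, -0.3, 0] [-5.9, -0.5, 0] [-7.8, -0.8, 0] [-9.7, -1.1, 0] [-11.6, -1.4, 0] [-13.6, -1.8, 0] [-15.5, -2.3, 0] 
-14.5
[-1.9, -0.5, 0] [-3.8, -1.1, 0] [-5.6, -1.7, 0] [-7.5, -2.4, 0] [-9.3, -3.1, 0] [-11.1, -3.8, 0] [-12.9, -4.6, 0] [-14.6, -5.5, 0]
```

Call:
jog_arm(
  commands=[
    {"slide": [-0.7, 1.8, 0], "twist": [0, 0, 0], "fingers": 1},
    {"slide": [-1.5, 3.6, 0], "twist": [0, 0, 0], "fingers": 1},
    {"slide": [-2.3, 5.4, 0], "twist": [0, 0, 0], "fingers": 1},
    {"slide": [-3.1, 7.2, 0], "twist": [0, 0, 0], "fingers": 1},
    {"slide": [-4.0, 8.9, 0], "twist": [0, 0, 0], "fingers": 1},
    {"slide": [-5.0, 10.6, 0], "twist": [0, 0, 0], "fingers": 1},
    {"slide": [-5.9, 12.3, 0], "twist": [0, 0, 0], "fingers": 1},
    {"slide": [-7.0, 14.0, 0], "twist": [0, 0, 0], "fingers": 1},
  ],
)

```text
clock: 11.32
tool_pos: [0.5817, -0.0387, 0.186]
orientation: [180.0, -0.0, 90.2]
ft_force: [4.8, 2.7, 2.5]
finger_gap: 0.0211
```

```bash
python3 -c "
from h import *
stat()"
```

```text
t 11.32 r 0.0756 phi 57.6 deg  Fcw 2.63 Frad 4.84 Fz 2.47 gap 0.0211 z 0.1860
```

Call:
jog_arm(
  commands=[
    {"slide": [-1.1, 1.6, 0], "twist": [0, 0, 0], "fingers": 1},
    {"slide": [-2.2, 3.2, 0], "twist": [0, 0, 0], "fingers": 1},
    {"slide": [-3.3, 4.8, 0], "twist": [0, 0, 0], "fingers": 1},
    {"slide": [-4.5, 6.4, 0], "twist": [0, 0, 0], "fingers": 1},
    {"slide": [-5.8, 7.9, 0], "twist": [0, 0, 0], "fingers": 1},
    {"slide": [-7.1, 9.4, 0], "twist": [0, 0, 0], "fingers": 1},
    {"slide": [-8.4, 10.8, 0], "twist": [0, 0, 0], "fingers": 1},
    {"slide": [-9.7, 12.2, 0], "twist": [0, 0, 0], "fingers": 1},
  ],
)

```text
clock: 11.98
tool_pos: [0.5941, -0.0485, 0.1861]
orientation: [179.9, -0.0, 90.2]
ft_force: [4.9, 1.5, 2.9]
finger_gap: 0.0213
```

```bash
python3 -c "
from h import *
stat()"
```

```text
t 11.98 r 0.0756 phi 45.6 deg  Fcw 2.49 Frad 4.47 Fz 2.86 gap 0.0213 z 0.1861
```

Call:
jog_arm(
  commands=[
    {"slide": [-1.4, 1.4, 0], "twist": [0, 0, 0], "fingers": 1},
    {"slide": [-2.8, 2.7, 0], "twist": [0, 0, 0], "fingers": 1},
    {"slide": [-4.3, 4.0, 0], "twist": [0, 0, 0], "fingers": 1},
    {"slide": [-5.8, 5.3, 0], "twist": [0, 0, 0], "fingers": 1},
    {"slide": [-7.3, 6.5, 0], "twist": [0, 0, 0], "fingers": 1},
    {"slide": [-8.9, 7.7, 0], "twist": [0, 0, 0], "fingers": 1},
    {"slide": [-10.4, 8.8, 0], "twist": [0, 0, 0], "fingers": 1},
    {"slide": [-12.1, 9.9, 0], "twist": [0, 0, 0], "fingers": 1},
  ],
)

```text
clock: 12.65
tool_pos: [0.6041, -0.0605, 0.1861]
orientation: [179.9, -0.0, 90.2]
ft_force: [4.9, 2.4, 2.6]
finger_gap: 0.0213
```

```bash
python3 -c "
from h import *
stat()"
```

```text
t 12.65 r 0.0757 phi 33.7 deg  Fcw 0.74 Frad 5.39 Fz 2.60 gap 0.0213 z 0.1861
```

Call:
jog_arm(
  commands=[
    {"slide": [-1.6, 1.3, 0], "twist": [0, 0, 0], "fingers": 1},
    {"slide": [-3.3, 2.4, 0], "twist": [0, 0, 0], "fingers": 1},
    {"slide": [-5.0, 3.4, 0], "twist": [0, 0, 0], "fingers": 1},
    {"slide": [-6.7, 4.5, 0], "twist": [0, 0, 0], "fingers": 1},
    {"slide": [-8.5, 5.6, 0], "twist": [0, 0, 0], "fingers": 1},
    {"slide": [-10.3, 6.5, 0], "twist": [0, 0, 0], "fingers": 1},
    {"slide": [-12.1, 7.4, 0], "twist": [0, 0, 0], "fingers": 1},
    {"slide": [-13.9, 8.2, 0], "twist": [0, 0, 0], "fingers": 1},
  ],
)

```text
clock: 13.32
tool_pos: [0.612, -0.0748, 0.186]
orientation: [180.0, 0.0, 90.2]
ft_force: [4.8, 1.6, 3.1]
finger_gap: 0.0213
```

```bash
python3 -c "
from h import *
stat()"
```

```text
t 13.32 r 0.0761 phi 21.4 deg  Fcw 0.24 Frad 5.02 Fz 3.12 gap 0.0213 z 0.1860
```

Call:
jog_arm(
  commands=[
    {"slide": [-1.8, 0.7, 0], "twist": [0, 0, 0], "fingers": 1},
    {"slide": [-3.7, 1.3, 0], "twist": [0, 0, 0], "fingers": 1},
    {"slide": [-5.5, 1.9, 0], "twist": [0, 0, 0], "fingers": 1},
    {"slide": [-7.4, 2.5, 0], "twist": [0, 0, 0], "fingers": 1},
    {"slide": [-9.3, 3.0, 0], "twist": [0, 0, 0], "fingers": 1},
    {"slide": [-11.2, 3.4, 0], "twist": [0, 0, 0], "fingers": 1},
    {"slide": [-13.1, 3.8, 0], "twist": [0, 0, 0], "fingers": 1},
    {"slide": [-15.1, 4.2, 0], "twist": [0, 0, 0], "fingers": 1},
  ],
)

```text
clock: 13.98
tool_pos: [0.6163, -0.0899, 0.186]
orientation: [180.0, 0.0, 90.2]
ft_force: [5.9, 1.0, 3.9]
finger_gap: 0.0213
```

```bash
python3 -c "
from h import *
stat()
for i in range(4): cams.read_camera('scene'); stat()
togo([0,0,0],90)"
```

```text
t 13.98 r 0.0761 phi 9.5 deg  Fcw -0.06 Frad 5.95 Fz 3.88 gap 0.0213 z 0.1860
t 14.03 r 0.0761 phi 9.2 deg  Fcw 0.16 Frad 4.73 Fz 4.44 gap 0.0212 z 0.1860
t 14.08 r 0.0761 phi 9.2 deg  Fcw 1.20 Frad 5.07 Fz 3.91 gap 0.0211 z 0.1860
t 14.13 r 0.0761 phi 9.2 deg  Fcw 0.30 Frad 5.03 Fz 3.64 gap 0.0213 z 0.1860
t 14.18 r 0.0761 phi 9.2 deg  Fcw 0.24 Frad 5.71 Fz 3.10 gap 0.0213 z 0.1860
t 14.1833 pos [ 0.6163 -0.0903  0.186 ] rpy [1.7994e+02 7.0000e-02 9.0150e+01] F [5.67 0.68 3.1 ] q [-16.3  23.9  87.2  -0.1  68.8 -16.4] gap 0.0213
slide [  92.1 -616.3  185.3] twist [0.06 0.07 0.15]
```

```bash
python3 -c "
from h import *
L=np.loadtxt('log.txt')[2:]
phi=L[:,1];F=L[:,2:4]
t=np.c_[-np.sin(phi),np.cos(phi)];f=-(F*t).sum(1)
w=np.ones(len(f));w[-5:]=.45
# f = 3.467*(phi-phi0)-.933 - b.t
for bias in (0,1):
  A=np.c_[np.ones(len(f)),-t] if bias else np.ones((len(f),1))
  y=f-3.467*phi+.933
  s=np.linalg.lstsq(A*w[:,None],y*w,rcond=None)[0];print('phi0',np.degrees(-s[0]/3.467),s,(y-A@s).round(2))
A=np.c_[np.ones(len(f)),phi];s=np.linalg.lstsq(A*w[:,None],f*w,rcond=None)[0];print(s,np.degrees((-.933-s[0])/s[1]))
"
```

```text
phi0 -5.908081665054792 [0.35750136] [-0.42  0.06  0.64  0.53 -0.28  0.3  -0.72 -0.48 -0.06  0.18  1.21  0.32
  0.26]
phi0 4.221458656105212 [-0.25544285  0.76288041 -0.20620575] [-0.28  0.01  0.48  0.35 -0.42  0.23 -0.71 -0.34  0.22  0.47  1.5   0.6
  0.55]
[-0.63246699  3.51929565] -4.892817927072378
```

Call:
jog_arm(
  commands=[
    {"slide": [-1.9, 0.3, 0], "twist": [0, 0, 0], "fingers": 1},
    {"slide": [-3.9, 0.5, 0], "twist": [0, 0, 0], "fingers": 1},
    {"slide": [-5.8, 0.7, 0], "twist": [0, 0, 0], "fingers": 1},
    {"slide": [-7.8, 0.9, 0], "twist": [0, 0, 0], "fingers": 1},
    {"slide": [-9.7, 1.0, 0], "twist": [0, 0, 0], "fingers": 1},
    {"slide": [-11.7, 1.0, 0], "twist": [0, 0, 0], "fingers": 1},
    {"slide": [-13.7, 1.0, 0], "twist": [0, 0, 0], "fingers": 1},
    {"slide": [-15.6, 1.0, 0], "twist": [0, 0, 0], "fingers": 1},
  ],
)

```text
clock: 14.85
tool_pos: [0.6173, -0.1055, 0.186]
orientation: [180.0, 0.0, 90.2]
ft_force: [5.7, 0.4, 5.0]
finger_gap: 0.0209
```

```bash
python3 -c "
from h import *
stat()
for i in range(4): cams.read_camera('scene'); stat()"
```

```text
t 14.85 r 0.0761 phi -2.3 deg  Fcw -0.62 Frad 5.65 Fz 5.01 gap 0.0209 z 0.1860
t 14.90 r 0.0761 phi -2.6 deg  Fcw -0.27 Frad 5.27 Fz 4.23 gap 0.0217 z 0.1860
t 14.95 r 0.0761 phi -2.5 deg  Fcw 0.22 Frad 4.80 Fz 4.62 gap 0.0214 z 0.1860
t 15.00 r 0.0761 phi -2.5 deg  Fcw 0.01 Frad 4.81 Fz 5.36 gap 0.0209 z 0.1860
t 15.05 r 0.0761 phi -2.5 deg  Fcw 1.46 Frad 5.63 Fz 4.15 gap 0.0212 z 0.1860
```

Call:
jog_arm(
  commands=[
    {"slide": [-2.0, -0.1, 0], "twist": [0, 0, 0], "fingers": 1},
    {"slide": [-3.9, -0.3, 0], "twist": [0, 0, 0], "fingers": 1},
    {"slide": [-5.9, -0.5, 0], "twist": [0, 0, 0], "fingers": 1},
    {"slide": [-7.8, -0.8, 0], "twist": [0, 0, 0], "fingers": 1},
    {"slide": [-9.7, -1.1, 0], "twist": [0, 0, 0], "fingers": 1},
    {"slide": [-11.6, -1.4, 0], "twist": [0, 0, 0], "fingers": 1},
    {"slide": [-13.6, -1.8, 0], "twist": [0, 0, 0], "fingers": 1},
    {"slide": [-15.5, -2.3, 0], "twist": [0, 0, 0], "fingers": 1},
  ],
)

```text
clock: 15.72
tool_pos: [0.615, -0.1207, 0.186]
orientation: [179.9, -0.0, 90.2]
ft_force: [5.3, 0.3, 4.9]
finger_gap: 0.0212
```

```bash
python3 -c "
from h import *
stat()
for i in range(6): cams.read_camera('scene'); stat()"
```

```text
t 15.72 r 0.0760 phi -13.8 deg  Fcw -1.59 Frad 5.07 Fz 4.91 gap 0.0212 z 0.1860
t 15.77 r 0.0760 phi -14.2 deg  Fcw 0.51 Frad 6.17 Fz 4.07 gap 0.0213 z 0.1860
t 15.82 r 0.0760 phi -14.1 deg  Fcw -0.87 Frad 5.00 Fz 4.27 gap 0.0211 z 0.1860
t 15.87 r 0.0760 phi -14.1 deg  Fcw -0.48 Frad 4.21 Fz 4.75 gap 0.0216 z 0.1860
t 15.92 r 0.0761 phi -14.1 deg  Fcw 0.33 Frad 5.31 Fz 4.75 gap 0.0213 z 0.1860
t 15.97 r 0.0760 phi -14.1 deg  Fcw -0.90 Frad 4.81 Fz 4.62 gap 0.0212 z 0.1860
t 16.02 r 0.0760 phi -14.1 deg  Fcw -1.30 Frad 5.22 Fz 4.75 gap 0.0214 z 0.1860
```

```bash
python3 -c "
from h import *
for a,b in [(-14.5,-26.5),(-26.5,-14.5),(-14.5,-2.5),(-2.5,9.5)]: rows(a,b)
" | sed 's/np.float64(\([-0-9.]*\))/\1/g'
```

```text
[-1.9, -0.5, 0] [-3.8, -1.1, 0] [-5.6, -1.7, 0] [-7.5, -2.4, 0] [-9.3, -3.1, 0] [-11.1, -3.8, 0] [-12.9, -4.6, 0] [-14.6, -5.5, 0] 
[1.8, 0.9, 0] [3.5, 1.7, 0] [5.4, 2.4, 0] [7.2, 3.1, 0] [9.0, 3.8, 0] [10.9, 4.4, 0] [12.8, 5.0, 0] [14.6, 5.5, 0] 
[1.9, 0.5, 0] [3.8, 0.9, 0] [5.7, 1.2, 0] [7.7, 1.6, 0] [9.6, 1.8, 0] [11.6, 2.0, 0] [13.5, 2.2, 0] [15.5, 2.3, 0] 
[2.0, 0.1, 0] [3.9, 0.1, 0] [5.9, 0.0, 0] [7.8, -0.1, 0] [9.8, -0.2, 0] [11.7, -0.4, 0] [13.7, -0.7, 0] [15.6, -1.0, 0]
```

Call:
jog_arm(
  commands=[
    {"slide": [-1.9, -0.5, 0], "twist": [0, 0, 0], "fingers": 1},
    {"slide": [-3.8, -1.1, 0], "twist": [0, 0, 0], "fingers": 1},
    {"slide": [-5.6, -1.7, 0], "twist": [0, 0, 0], "fingers": 1},
    {"slide": [-7.5, -2.4, 0], "twist": [0, 0, 0], "fingers": 1},
    {"slide": [-9.3, -3.1, 0], "twist": [0, 0, 0], "fingers": 1},
    {"slide": [-11.1, -3.8, 0], "twist": [0, 0, 0], "fingers": 1},
    {"slide": [-12.9, -4.6, 0], "twist": [0, 0, 0], "fingers": 1},
    {"slide": [-14.6, -5.5, 0], "twist": [0, 0, 0], "fingers": 1},
  ],
)

```text
clock: 16.68
tool_pos: [0.6096, -0.1354, 0.186]
orientation: [179.9, 0.0, 90.2]
ft_force: [5.2, -0.3, 4.9]
finger_gap: 0.0212
```

```bash
python3 -c "
from h import *
stat()
for i in range(8): cams.read_camera('scene'); stat()"
```

```text
t 16.68 r 0.0759 phi -25.7 deg  Fcw -1.98 Frad 4.85 Fz 4.90 gap 0.0212 z 0.1860
t 16.73 r 0.0759 phi -26.0 deg  Fcw -1.56 Frad 4.82 Fz 4.99 gap 0.0213 z 0.1860
t 16.78 r 0.0759 phi -25.9 deg  Fcw -1.82 Frad 4.76 Fz 4.66 gap 0.0214 z 0.1860
t 16.83 r 0.0759 phi -25.9 deg  Fcw -1.66 Frad 4.69 Fz 4.99 gap 0.0213 z 0.1860
t 16.88 r 0.0759 phi -25.9 deg  Fcw -1.40 Frad 5.21 Fz 3.95 gap 0.0211 z 0.1860
t 16.93 r 0.0759 phi -25.9 deg  Fcw -1.05 Frad 4.58 Fz 4.26 gap 0.0211 z 0.1860
t 16.98 r 0.0759 phi -25.9 deg  Fcw -0.41 Frad 5.35 Fz 3.80 gap 0.0213 z 0.1860
t 17.03 r 0.0759 phi -25.9 deg  Fcw -1.30 Frad 3.97 Fz 4.27 gap 0.0210 z 0.1860
t 17.08 r 0.0759 phi -25.9 deg  Fcw -1.45 Frad 3.94 Fz 5.06 gap 0.0213 z 0.1860
```

Call:
jog_arm(
  commands=[
    {"slide": [1.8, 0.9, 0], "twist": [0, 0, 0], "fingers": 1},
    {"slide": [3.5, 1.7, 0], "twist": [0, 0, 0], "fingers": 1},
    {"slide": [5.4, 2.4, 0], "twist": [0, 0, 0], "fingers": 1},
    {"slide": [7.2, 3.1, 0], "twist": [0, 0, 0], "fingers": 1},
    {"slide": [9.0, 3.8, 0], "twist": [0, 0, 0], "fingers": 1},
    {"slide": [10.9, 4.4, 0], "twist": [0, 0, 0], "fingers": 1},
    {"slide": [12.8, 5.0, 0], "twist": [0, 0, 0], "fingers": 1},
    {"slide": [14.6, 5.5, 0], "twist": [0, 0, 0], "fingers": 1},
  ],
)

```text
clock: 17.75
tool_pos: [0.615, -0.1208, 0.186]
orientation: [180.0, 0.1, 90.2]
ft_force: [5.0, -1.0, 5.5]
finger_gap: 0.0215
```

```bash
python3 -c "
from h import *
stat()
for i in range(3): cams.read_camera('scene'); stat()"
```

```text
t 17.75 r 0.0761 phi -13.9 deg  Fcw -0.19 Frad 5.10 Fz 5.49 gap 0.0215 z 0.1860
t 17.80 r 0.0761 phi -13.6 deg  Fcw -0.98 Frad 5.12 Fz 5.56 gap 0.0211 z 0.1860
t 17.85 r 0.0761 phi -13.7 deg  Fcw -0.35 Frad 6.26 Fz 5.37 gap 0.0213 z 0.1860
t 17.90 r 0.0761 phi -13.7 deg  Fcw 0.12 Frad 5.53 Fz 4.71 gap 0.0214 z 0.1860
```

Call:
jog_arm(
  commands=[
    {"slide": [1.9, 0.5, 0], "twist": [0, 0, 0], "fingers": 1},
    {"slide": [3.8, 0.9, 0], "twist": [0, 0, 0], "fingers": 1},
    {"slide": [5.7, 1.2, 0], "twist": [0, 0, 0], "fingers": 1},
    {"slide": [7.7, 1.6, 0], "twist": [0, 0, 0], "fingers": 1},
    {"slide": [9.6, 1.8, 0], "twist": [0, 0, 0], "fingers": 1},
    {"slide": [11.6, 2.0, 0], "twist": [0, 0, 0], "fingers": 1},
    {"slide": [13.5, 2.2, 0], "twist": [0, 0, 0], "fingers": 1},
    {"slide": [15.5, 2.3, 0], "twist": [0, 0, 0], "fingers": 1},
  ],
)

```text
clock: 18.57
tool_pos: [0.6173, -0.1052, 0.1859]
orientation: [180.0, 0.0, 90.2]
ft_force: [5.8, -1.6, 5.6]
finger_gap: 0.0212
```

```bash
python3 -c "
from h import *
stat()
for i in range(4): cams.read_camera('scene'); stat()"
```

```text
t 18.57 r 0.0762 phi -2.1 deg  Fcw 1.36 Frad 5.88 Fz 5.64 gap 0.0212 z 0.1859
t 18.62 r 0.0762 phi -1.7 deg  Fcw -0.07 Frad 5.33 Fz 4.65 gap 0.0216 z 0.1859
t 18.67 r 0.0761 phi -1.8 deg  Fcw 0.21 Frad 4.79 Fz 4.82 gap 0.0211 z 0.1859
t 18.72 r 0.0762 phi -1.8 deg  Fcw -0.04 Frad 5.09 Fz 4.33 gap 0.0212 z 0.1859
t 18.77 r 0.0761 phi -1.8 deg  Fcw -0.04 Frad 5.06 Fz 5.65 gap 0.0214 z 0.1859
```

Call:
jog_arm(
  commands=[
    {"slide": [2.0, 0.1, 0], "twist": [0, 0, 0], "fingers": 1},
    {"slide": [3.9, 0.1, 0], "twist": [0, 0, 0], "fingers": 1},
    {"slide": [5.9, 0, 0], "twist": [0, 0, 0], "fingers": 1},
    {"slide": [7.8, -0.1, 0], "twist": [0, 0, 0], "fingers": 1},
    {"slide": [9.8, -0.2, 0], "twist": [0, 0, 0], "fingers": 1},
    {"slide": [11.7, -0.4, 0], "twist": [0, 0, 0], "fingers": 1},
    {"slide": [13.7, -0.7, 0], "twist": [0, 0, 0], "fingers": 1},
    {"slide": [15.6, -1.0, 0], "twist": [0, 0, 0], "fingers": 1},
  ],
)

```text
clock: 19.43
tool_pos: [0.6163, -0.0896, 0.1859]
orientation: [179.9, 0.0, 90.2]
ft_force: [5.6, -1.0, 5.3]
finger_gap: 0.0214
```

```bash
python3 -c "
from h import *
stat()
for i in range(4): cams.read_camera('scene'); stat()"
```

```text
t 19.43 r 0.0762 phi 9.8 deg  Fcw 1.94 Frad 5.31 Fz 5.26 gap 0.0214 z 0.1859
t 19.48 r 0.0762 phi 10.1 deg  Fcw 1.21 Frad 5.44 Fz 5.03 gap 0.0215 z 0.1859
t 19.53 r 0.0762 phi 10.1 deg  Fcw 1.56 Frad 5.13 Fz 5.78 gap 0.0214 z 0.1859
t 19.58 r 0.0762 phi 10.0 deg  Fcw 0.65 Frad 4.72 Fz 5.00 gap 0.0215 z 0.1859
t 19.63 r 0.0762 phi 10.0 deg  Fcw 0.88 Frad 4.85 Fz 5.98 gap 0.0214 z 0.1859
```

Call:
jog_arm(
  commands=[
    {"slide": [-3.0, 0.3, 0], "twist": [0, 0, 0], "fingers": 1},
    {"slide": [-6, 0.5, 0], "twist": [0, 0, 0], "fingers": 1},
    {"slide": [-9, 0.8, 0], "twist": [0, 0, 0], "fingers": 1},
    {"slide": [-12, 0.9, 0], "twist": [0, 0, 0], "fingers": 1},
    {"slide": [-15, 0.9, 0], "twist": [0, 0, 0], "fingers": 1},
    {"slide": [-17.5, 0.8, 0], "twist": [0, 0, 0], "fingers": 1},
    {"slide": [-18.9, 0.7, 0], "twist": [0, 0, 0], "fingers": 1},
    {"slide": [-18.9, 0.7, 0], "twist": [0, 0, 0], "fingers": 1},
  ],
)

```text
clock: 20.3
tool_pos: [0.6171, -0.1083, 0.186]
orientation: [179.9, -0.0, 90.2]
ft_force: [5.1, -0.5, 5.3]
finger_gap: 0.0213
```

```bash
python3 -c "
from h import *
stat()
cv2.imwrite('pics/s8.png',cv2.resize(cams.read_camera('scene')[180:380,250:500],None,fx=3,fy=3))"
```

```text
t 20.30 r 0.0761 phi -4.3 deg  Fcw 0.12 Frad 5.15 Fz 5.29 gap 0.0213 z 0.1860
```

View pics/s8.png

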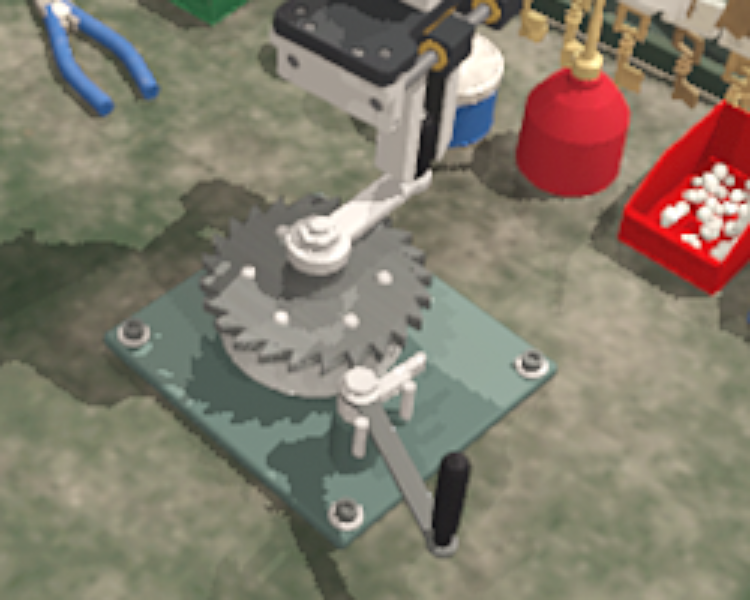

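Call:
jog_arm(
  commands=[
    {"slide": [0, 0, 0], "twist": [0, 0, 0], "fingers": 0.72},
    {"slide": [0, 0, 0], "twist": [0, 0, 0], "fingers": 0.65},
    {"slide": [0, 0, 0], "twist": [0, 0, 0], "fingers": 0.55},
    {"slide": [0, 0, 0], "twist": [0, 0, 0], "fingers": 0.5},
    {"slide": [0, 0, 0], "twist": [0, 0, 0], "fingers": 0.5},
    {"slide": [0, 0, 0], "twist": [0, 0, 0], "fingers": 0.5},
    {"slide": [0, 0, 0], "twist": [0, 0, 0], "fingers": 0.5},
    {"slide": [0, 0, 0], "twist": [0, 0, 0], "fingers": 0.5},
  ],
)

```text
clock: 21.02
tool_pos: [0.6165, -0.1085, 0.1854]
orientation: [-180.0, -0.0, 90.2]
ft_force: [0.4, -0.2, 0.2]
finger_gap: 0.0473
```

```bash
python3 -c "
from h import *
stat()
cv2.imwrite('pics/s9.png',cv2.resize(cams.read_camera('scene')[180:380,250:500],None,fx=3,fy=3))
stat()"
```

```text
t 21.02 r 0.0755 phi -4.5 deg  Fcw 0.15 Frad 0.46 Fz 0.18 gap 0.0473 z 0.1854
t 21.07 r 0.0756 phi -4.6 deg  Fcw -0.67 Frad 0.41 Fz -0.38 gap 0.0467 z 0.1856
```

View pics/s9.png

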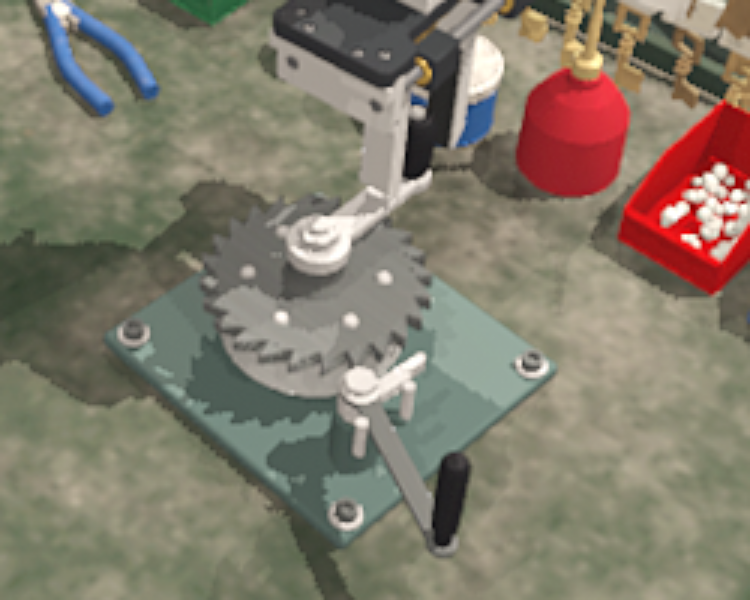

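The knob is free and the crank has stayed at the same pixels: hub rivets at (282,318) and (351,321), unchanged. The pawl is out and the lever is still over. I'll lift straight up.

Call:
jog_arm(
  commands=[
    {"slide": [0, 0, -10], "twist": [0, 0, 0], "fingers": 0.5},
    {"slide": [0, 0, -25], "twist": [0, 0, 0], "fingers": 0.5},
    {"slide": [0, 0, -45], "twist": [0, 0, 0], "fingers": 0.5},
    {"slide": [0, 0, -70], "twist": [0, 0, 0], "fingers": 0.5},
    {"slide": [0, 0, -95], "twist": [0, 0, 0], "fingers": 0.5},
    {"slide": [0, 0, -110], "twist": [0, 0, 0], "fingers": 0.5},
    {"slide": [0, 0, -115], "twist": [0, 0, 0], "fingers": 0.5},
    {"slide": [0, 0, -115], "twist": [0, 0, 0], "fingers": 0.5},
  ],
)

```text
clock: 21.73
tool_pos: [0.6176, -0.1088, 0.3035]
orientation: [179.7, 0.1, 90.2]
ft_force: [-0.2, 0.5, 0.4]
finger_gap: 0.0472
```

```bash
python3 -c "
from h import *
stat(False)
a=cams.read_camera('scene');cv2.imwrite('pics/s10.png',a);
for i in range(10): b=cams.read_camera('scene')
stat(False)
c=cv2.absdiff(a,b)[235:345,300:440];print('drum-area diff',c.max(),c.mean())
l=cams.read_camera('top');cv2.imwrite('pics/t10.png',l)
o=cv2.imread('pics/top0.png');d=cv2.absdiff(o,l)
for n,(x0,x1,y0,y1) in dict(pl=(188,270,175,218),cyl=(195,238,236,268),pad=(194,234,292,324)).items(): print(n,d[y0:y1,x0:x1].mean())
"
```

```text
t 21.73 r 0.0766 phi -4.7 deg  Fcw -0.52 Frad -0.20 Fz 0.35 gap 0.0472 z 0.3035
t 22.28 r 0.0756 phi -4.5 deg  Fcw 0.23 Frad -0.34 Fz 0.20 gap 0.0467 z 0.3002
drum-area diff 46 0.6029437229437229
pl 8.683021365097371
cyl 10.554505813953488
pad 22.963541666666668
```

View pics/s10.png

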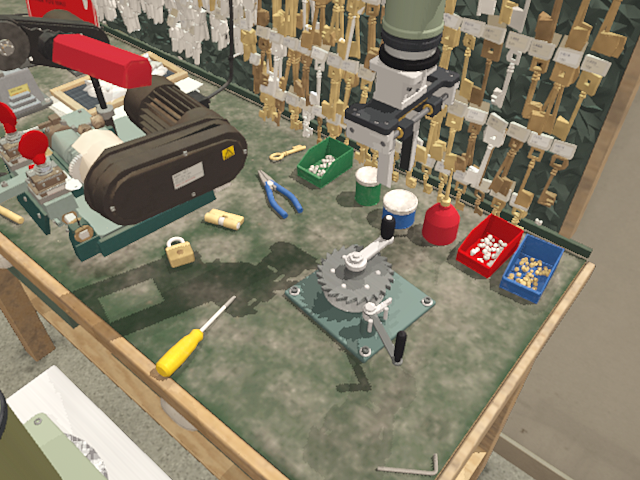

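```bash
python3 -c "
from cell import *
print(finish_job())"
```

```text
the job is handed in; nothing more can be done
None
```

The spring is slack and the job is handed in, at about 22 s of the 70 s allowed. The lever is fully over, the pawl is clear and the crank is standing free.

- **Lever:** I pushed the handle right over to its stop. In the picture it stood 46° from where it started, which is its full 0.8 rad.
- **Small surprise:** while I threw the lever, the drum slipped back about 0.3 rad, roughly one tooth, then held. The pawl nose was still in the teeth then, at 57 mm from the axis.
- **Pawl:** I gripped the crank knob and wound it on about 8°. The pawl sprang out, with its nose about 76 mm from the axis.
- **Easing back:** I eased the crank back about 0.3–0.5 rad/s while feeling the force on the knob. I went past slack and back again to compare the force in both directions. That put slack at a crank angle of about -5°, give or take 3°, and I let go at -4.3°.

**Last checks:**
- **Drum:** the crank did not move when I opened the fingers. It also stood still for the 0.5 s I watched after lifting clear.
- **Forces:** the force on the tool was back to about zero.
- **Loose things:** in the last scene picture the padlock, cylinder and pliers are where they began. My top-view comparison there did show differences, which I put down to the arm's changed shadow and did not measure further.
- **Force readings:** single readings were noisy, about 0.7 N. A steady sideways pull of about 5 N while gripping came from a small error in my estimate of the drum's centre or from the grip itself.

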